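# Unload the pacifier dock into its tray and bar it shut

### The arm

A 6-joint arm with a two-finger parallel gripper is mounted at the origin on the work surface. World frame = base frame: x ahead of the robot, y to its left, z up, the work surface at z = 0. Lengths are in m, angles in degrees, forces in N, time in s.
With the tool pointing down it reaches from about 0.35 to 0.975 m from the base axis. Payload 7.1 kg.
Tool frame: the origin (TCP) lies at the centre of the arm's flange, where the gripper is bolted on; the fingertips stand 182 mm ahead of it and the grasp point (between the pads) lies 163 mm ahead of it; z points along the fingers, y is the line along which they close (so a half turn about z gives the same grasp; the last joint's range is limited). The gripper opens to 88 mm and grips with 3 to 60 N. Pads are 20 mm wide; open, the fingers measure 115 mm over their backs; the gripper's body (75 mm by 178 mm) begins 61 mm behind the grasp point.
Start: joints at [67.323, 24.242, 93.386, -0, 62.372, -1.089], TCP at [0.23, 0.581, 0.405] pointing down, gripper open.
Joint ranges: [-172.04, 172.04], [-51.8, 120.97], [4.93, 147.93], [-75.15, 255.16], [6.16, 154.13], [-145.62, 145.62]. Speed limits (degrees/s): [136.94, 136.94, 172.46, 180, 180, 180].

### API

Orientations are given as a 3x3 rotation matrix whose columns are the frame's x, y, z axes.
In Python, from cell import * gives the robot as it stands.
- The arm moves only by the tool jog_arm, never from a script. Its argument "series" is one flat list of numbers, 4 for each row, row after row: the shift along the tool's x, y, z in m, then the turn about the tool's z in degrees. A call has 1 to 12 rows; each row is the pose to reach, as a shift and turn from the pose commanded when the call began, along the tool's axes at that moment; what a row does not reach only later rows make up. A row lasts 1/10 s, in which the tool goes at most 50 mm and 8.59 degrees, less where a joint would pass 70% of its speed; a pose out of reach is approached as far as the arm can. A call with a gripper value outside its range is refused whole. "gripper" is the closure, from -1 (fully open) to 1 (shut), so that 0 is half open, set as the call begins (left out, the last holds). The fingers move at their own pace and stop on an object; the grip force is fixed at half the most. Time passes only in rows, so rows that repeat a pose let the fingers close. It gives the time, the measured TCP pose, the force, the opening and the grip force at its end, in the units of the state.
- read_state(): the state, without advancing time (a new reading comes with each control period).
- read_camera(name): name is "scene" or "side" or "wrist"; returns the picture (400x640x3 uint8, red, green, blue); there is no depth.
- calibration(name): a dict with "K" (3x3 intrinsics, pixels), "dist_coeffs" ([k1, k2, p1, p2, k3] as OpenCV has them; the pictures are not rectified), "rvec" (rotation vector, rad) and "tvec" (3), from world to camera coordinates, as OpenCV has them. Camera axes: x right, y down, z forward; pixel columns grow to the right and rows downward; lengths in m; the calibration is good to about 2 mm. A picture is of the moment at which its call begins: read the wrist's pose just before it. calibration takes no time and is no camera call; for the wrist camera it gives the pose at the moment of the call.
- close_job(): hands the job in; it is judged then, once.
Trained networks look in the newest picture that a camera, given by its name, has taken for a name from the list of things; names that differ only in an ending like _2 or _b are one class to them, and where a whole thing is asked for, a point or a joint stands for the part that bears it (a point fixed in the world has none). Each returns a list of dicts, best first, with "p" (0 to 1); they miss things now and then, are a little off and sometimes report something else, mostly with a low value. They report only what shows in the picture. A call takes as long as a camera call. They do not tell look-alikes from the thing itself.
- trace(name, camera): "region" (400x640 bool, what is visible of it) and "extent" ([left, top, right, bottom] in pixels, round what is visible of it).
- landmark_of(name, camera): "position" ([column, row] in pixels: a listed point, or the origin of a listed thing).
The state is a dict: "t": time; "joints": joint angles; "joint_velocities": joint speeds; "joint_torque": joint torques, N m; "ee_pos": TCP position; "ee_rot": TCP orientation; "force": force on the tool from outside, world axes, zero at the start; "torque": the same for the moment, N m; "grip_width": opening from 0.0 (shut) to 1.0 (fully open); "grip_force": force on a finger pad.
Only numpy, scipy, OpenCV 4.12 (cv2) and the standard library are available. Lean on these libraries where they do the work, as an engineer would, in place of code of your own. Each camera call takes 0.05 s, during which the arm holds its last target. There are 200 camera calls.

### The job

Get the pacifier pods ready to carry: press each pod down in the steriliser dock until it springs up, lift it out and set it on the floor of the oval wooden tray, between its side walls and end rests. When every pod there is lies side by side in the tray, lay the wooden bar along over them, centred, with its ends down in the notches of the two end rests. Leave the cup, vase, pacifiers, lotion and wipes where they are.

Things in the scene. Friction and masses are not known exactly. Their poses are not given: they have to be found in the camera images.
- pod1_mid (a point): centre (half-way up) of pacifier pod 1: white plastic box with rounded edges, 56 x 56 mm and 52 mm tall, 90 g, z up, sides along its x and y. It starts in well 1 of the dock with its top flush with the dock's top (centre 44 mm above the dresser), too deep to grasp; sprung up it stands 36 mm out of the well (centre 80 mm up). May be absent, its well then empty
- pod2_mid (a point): centre (half-way up) of pacifier pod 2: white plastic box with rounded edges, 56 x 56 mm and 52 mm tall, 90 g, z up, sides along its x and y. It starts in well 2 of the dock with its top flush with the dock's top (centre 44 mm above the dresser), too deep to grasp; sprung up it stands 36 mm out of the well (centre 80 mm up). May be absent, its well then empty
- pod3_mid (a point): centre (half-way up) of pacifier pod 3: white plastic box with rounded edges, 56 x 56 mm and 52 mm tall, 90 g, z up, sides along its x and y. It starts in well 3 of the dock with its top flush with the dock's top (centre 44 mm above the dresser), too deep to grasp; sprung up it stands 36 mm out of the well (centre 80 mm up). May be absent, its well then empty
- pod4_mid (a point): centre (half-way up) of pacifier pod 4: white plastic box with rounded edges, 56 x 56 mm and 52 mm tall, 90 g, z up, sides along its x and y. It starts in well 4 of the dock with its top flush with the dock's top (centre 44 mm above the dresser), too deep to grasp; sprung up it stands 36 mm out of the well (centre 80 mm up). May be absent, its well then empty
- lift1 (a joint): push-to-release spring lift under pod 1, in the dock's well at x, y = -43, +43 mm (dock frame); its height in m: 0 latched down, 0.036 sprung up, -0.009 pressed to the stop. Pressing the pod's top about 9 mm down, to the stop (about 3 to 6 N), and letting go makes it rise, carrying the pod; it then stays up and does not latch again
- lift2 (a joint): push-to-release spring lift under pod 2, in the dock's well at x, y = +43, +43 mm (dock frame); its height in m: 0 latched down, 0.036 sprung up, -0.009 pressed to the stop. Pressing the pod's top about 9 mm down, to the stop (about 3 to 6 N), and letting go makes it rise, carrying the pod; it then stays up and does not latch again
- lift3 (a joint): push-to-release spring lift under pod 3, in the dock's well at x, y = -43, -43 mm (dock frame); its height in m: 0 latched down, 0.036 sprung up, -0.009 pressed to the stop. Pressing the pod's top about 9 mm down, to the stop (about 3 to 6 N), and letting go makes it rise, carrying the pod; it then stays up and does not latch again
- lift4 (a joint): push-to-release spring lift under pod 4, in the dock's well at x, y = +43, -43 mm (dock frame); its height in m: 0 latched down, 0.036 sprung up, -0.009 pressed to the stop. Pressing the pod's top about 9 mm down, to the stop (about 3 to 6 N), and letting go makes it rise, carrying the pod; it then stays up and does not latch again
- dock: steriliser dock, grey block 176 x 176 x 70 mm tall, fixed; origin under its centre, z up. Four square wells 60 mm wide, open at the top, centres at x and y = +-43 mm in its frame; one pod per well at most
- tray: oval wooden tray, fixed; origin under its centre, x along its length, z up. Floor top 5 mm up; two side walls along x, 20 mm tall, inner faces at y = +-40 mm; between the end rests the free floor is 274 mm long (x = +-137 mm). With the bar in place there are 3 mm or more between it and the pods
- rest1 (a point): middle of the notch bottom of the tray's end rest at x = -143 mm: an upright 12 mm thick and 80 mm wide, 64 mm tall to the notch bottom; the notch is open at both sides along x and at the top, 46 mm wide (y), and its cheeks rise to 77 mm
- rest2 (a point): middle of the notch bottom of the tray's end rest at x = +143 mm: an upright 12 mm thick and 80 mm wide, 64 mm tall to the notch bottom; the notch is open at both sides along x and at the top, 46 mm wide (y), and its cheeks rise to 77 mm
- bar_mid (a point): centre of the retaining bar: a plain straight wooden bar, 330 mm long (along its own x), 30 mm wide (y), 22 mm thick (z), 140 g, lying flat on the dresser
- bar: the same bar; origin under its centre, 11 mm below bar_mid when it lies flat; x along its length
- cup: polished stainless steel cup, 72 mm across, 85 mm tall; origin under its centre; leave it where it is
- vase: small empty white ceramic vase, 105 mm tall; origin under its centre; leave it where it is
- pacifier_a: loose pacifier lying with its teat up, 42 mm shield, 41 mm tall; leave it where it is
- pacifier_b: second loose pacifier, the same shape; leave it where it is
- lotion: lotion bottle, 56 mm across, 140 mm tall; leave it where it is
- wipes: white wipes box, 110 x 190 x 76 mm; leave it where it is
Not all that is in view belongs to the job. What is shaped like the part that bears pod3_mid but blue is not meant.

How it is judged (in metres and radians):
On the way, in this order (a step that is already met when the one before it is completed fails the run):
1. every pod present is on the tray floor, before the bar is laid (x of pod1_mid in the frame of tray between -0.115 and 0.115 m and y of pod1_mid in the frame of tray between -0.015 and 0.015 m and z of pod1_mid in the frame of tray between 0.024 and 0.042 m and x of pod2_mid in the frame of tray between -0.115 and 0.115 m and y of pod2_mid in the frame of tray between -0.015 and 0.015 m and z of pod2_mid in the frame of tray between 0.024 and 0.042 m and x of pod3_mid in the frame of tray between -0.115 and 0.115 m and y of pod3_mid in the frame of tray between -0.015 and 0.015 m and z of pod3_mid in the frame of tray between 0.024 and 0.042 m and x of pod4_mid in the frame of tray between -0.115 and 0.115 m and y of pod4_mid in the frame of tray between -0.015 and 0.015 m and z of pod4_mid in the frame of tray between 0.024 and 0.042 m), for 0.2 s.
2. the bar lies in both notches (x of bar_mid in the frame of tray between -0.02 and 0.02 m and y of bar_mid in the frame of tray between -0.012 and 0.012 m and z of bar_mid in the frame of tray between 0.07 and 0.084 m and angle between the x axis of bar and the x axis of tray, either way round below 0.08 rad), for 0.2 s.
At the end, for the whole second after the job is handed in: every pod present rests on the tray floor (centre within 115 mm of the tray's middle lengthways and 15 mm sideways, 24 to 42 mm up) and the bar lies in both notches (centre within 20 mm lengthways and 12 mm sideways of the tray's middle, 70 to 84 mm up, within 0.08 rad of the tray's long axis) (all of step 1 and all of step 2); the robot touches nothing.
It fails at once if the cup, vase, a pacifier, the lotion or the wipes box is moved over 30 mm or tipped over (distance of any of cup, vase, pacifier_a, pacifier_b, lotion, wipes from where it was at the start of the episode above 0.03 m or angle between any of cup, vase, pacifier_a, pacifier_b, lotion, wipes's own z axis and vertical above 0.4 rad).
Of pod1, pod2, pod3, pod4 only 2 to 4 are there at a start; the rules pass over those that are not, and their reading is None.
At some moment in a run one of bar may be knocked a few centimetres aside while the robot is not near it.
Once in a run the grip may slacken for a moment while it holds something.
It also fails if it takes over 210 s, if anything falls off the work surface, if the arm or the gripper's body presses on something with over 40 N, if the wrist force passes 120 N, or if a joint passes its speed limit or range.

## Working session

There is one attempt and no reset: what is moved stays moved. The work goes in short steps, Python scripts to look and compute and a tool call to move; the robot and the scene stay as the last step left them, time stands still between calls to the robot, and variables do not carry over. Pictures are saved under pics/ and viewed, at most 14 in all, crops included, and the job is handed in when it is done.

Besides the shell and the picture viewer there is one more tool, called as a command line: name --argument value ..., lists and objects as JSON in quotes. jog_arm: Moves the arm, as the interface text tells. Its arguments: {"type":"object","properties":{"series":{"type":"array"},"gripper":{"type":"number"}},"required":["series"]}

```bash
mkdir -p pics; ls
cat > h.py <<'E'
from cell import *
import numpy as np, cv2
def snap(cam,fn=None):
    im=read_camera(cam)
    if fn: cv2.imwrite('pics/'+fn+'.png',im[:,:,::-1])
    return im
def ray(cal,px):
    u=cv2.undistortPoints(np.array([[px]],float),cal['K'] if isinstance(cal['K'],np.ndarray) else np.array(cal['K'],float),np.array(cal['dist_coeffs'],float))[0,0]
    R=cv2.Rodrigues(np.array(cal['rvec'],float))[0]; t=np.array(cal['tvec'],float).ravel()
    return -R.T@t, R.T@np.array([u[0],u[1],1.])
def onz(cal,px,z):
    c,d=ray(cal,px); return c+d*(z-c[2])/d[2]
def tri(rs):
    A=np.zeros((3,3));b=np.zeros(3)
    for c,d in rs:
        d=d/np.linalg.norm(d);P=np.eye(3)-np.outer(d,d);A+=P;b+=P@c
    x=np.linalg.solve(A,b)
    return x,[float(np.linalg.norm((np.eye(3)-np.outer(d,d)/(d@d))@(x-c))) for c,d in rs]
def proj(cal,p):
    return cv2.projectPoints(np.array(p,float).reshape(-1,3),np.array(cal['rvec'],float),np.array(cal['tvec'],float),np.array(cal['K'],float),np.array(cal['dist_coeffs'],float))[0].reshape(-1,2)
E
python3 - <<'E'
from h import *
np.set_printoptions(precision=3,suppress=True)
s=read_state();print(s['t'],s['ee_pos'],s['ee_rot'],s['force'],s['grip_width'])
for c in ['scene','side','wrist']:
    snap(c,c+'0');cal=calibration(c)
    print(c,ray(cal,[320,200]))
    for n in ['pod1_mid','dock','tray','rest1','rest2','bar_mid','bar','cup','vase','pacifier_a','lotion','wipes']:
        print(n,[(np.round(d['position']).tolist(),round(d['p'],2)) for d in landmark_of(n,c)][:8])
E
```

```text
pics
0.0 [0.23  0.581 0.404] [[-0.93   0.368 -0.001]
 [ 0.368  0.93  -0.001]
 [ 0.    -0.001 -1.   ]] [ 0.394 -0.761  0.237] 1.0060733648225486
scene (array([ 1.242, -0.132,  0.944]), array([-0.608,  0.065, -0.792]))
pod1_mid []
dock [([408.0, 191.0], 0.77), ([251.0, 153.0], 0.68)]
tray [([257.0, 202.0], 0.59), ([337.0, 192.0], 0.47), ([250.0, 156.0], 0.25)]
rest1 [([250.0, 155.0], 0.78), ([248.0, 225.0], 0.62)]
rest2 [([250.0, 155.0], 0.78), ([248.0, 225.0], 0.62)]
bar_mid [([336.0, 194.0], 0.78)]
bar [([337.0, 196.0], 0.72)]
cup [([309.0, 273.0], 0.65)]
vase [([393.0, 257.0], 0.85), ([250.0, 152.0], 0.49)]
pacifier_a [([206.0, 177.0], 0.66), ([448.0, 149.0], 0.41)]
lotion [([488.0, 199.0], 0.97)]
wipes [([157.0, 227.0], 0.95), ([256.0, 201.0], 0.74), ([395.0, 257.0], 0.37)]
side (array([ 0.295, -0.977,  1.257]), array([ 0.166,  0.621, -0.766]))
pod1_mid [([323.0, 283.0], 0.61)]
dock [([295.0, 161.0], 0.87)]
tray [([325.0, 284.0], 0.86)]
rest1 [([370.0, 264.0], 0.75)]
rest2 [([370.0, 264.0], 0.75)]
bar_mid [([308.0, 207.0], 0.92)]
bar [([305.0, 210.0], 0.56)]
cup [([394.0, 230.0], 0.87)]
vase [([367.0, 169.0], 0.65)]
pacifier_a [([236.0, 133.0], 0.6), ([321.0, 285.0], 0.37)]
lotion [([298.0, 111.0], 0.77), ([268.0, 282.0], 0.24)]
wipes [([371.0, 377.0], 0.87)]
wrist (array([0.161, 0.607, 0.384]), array([ 0.257, -0.092, -0.962]))
pod1_mid []
dock []
tray []
rest1 []
rest2 []
bar_mid []
bar []
cup []
vase []
pacifier_a [([256.0, 297.0], 0.76)]
lotion []
wipes []
```

View pics/scene0.png

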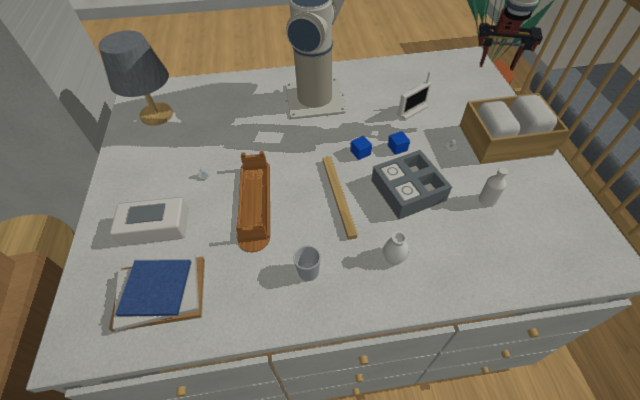

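View pics/side0.png

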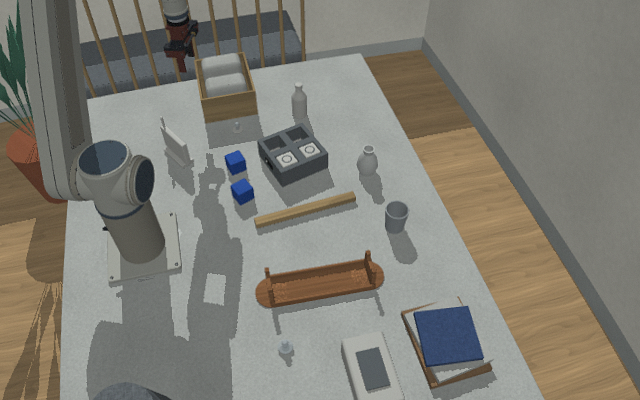

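Both pods are white with a round mark. In the scene view they are in the dock at (392,172) and (407,190), and in the side view at (287,159) and (309,150). The other two wells are empty. Candidates for confusion are the blue cubes at scene (361,148) and (399,142), which I reject, and the white basket contents at (500,120). The bar is at (339,197), the tray at (254,200).

Run:
```python
from h import *
np.set_printoptions(precision=3,suppress=True)
cs,cd=calibration('scene'),calibration('side')
pts={'podA':((392,172),(287,159)),'podB':((407,190),(309,150)),'restnear':((254,155),(267,270)),'restfar':((249,225),(369,256)),'barnear':((327,158),(257,223)),'barfar':((350,235),(353,198)),'bar':((336,194),(308,207)),'dock':((408,191),(295,161)),'cup':((309,273),(394,230)),'vase':((393,257),(367,169)),'lotion':((488,199),(298,111)),'pacA':((203,177),(286,352)),'pacB':((450,145),(236,129))}
for k,(a,b) in pts.items():
    x,e=tri([ray(cs,a),ray(cd,b)]);print(k,x,e[0])
# side-traced bar
for c,cal in(('scene',cs),('side',cd)):
    snap(c)
    for n,z in(('bar',.02),):
        t=trace(n,c)[0];m=t['region'].astype(np.uint8)
        cc=cv2.boxPoints(cv2.minAreaRect(np.argwhere(m)[:,::-1].astype(np.float32)));print(c,n,[onz(cal,p,z)[:2] for p in cc])
    im=read_camera(c)
cw=calibration('wrist');s=read_state()
c,d=ray(cw,[320,200]);R=np.array(s['ee_rot']);print('cam in tool',R.T@(c-s['ee_pos']),R.T@d,'K',cw['K'])
```

```text
podA [0.494 0.181 0.068] 0.0017474232744695247
podB [0.574 0.205 0.067] 0.00018030563496238548
restnear [ 0.353 -0.238  0.081] 0.010653279014018472
restfar [ 0.632 -0.263  0.085] 0.006854190013096308
barnear [ 0.353 -0.007  0.014] 0.0022489762249099294
barfar [0.67  0.013 0.011] 0.00040438798254179416
bar [ 0.52  -0.001  0.026] 0.002626696749615058
dock [0.529 0.231 0.002] 0.0007319685377303299
cup [ 0.761 -0.122 -0.013] 0.00229806881479331
vase [0.756 0.123 0.007] 0.0031261722573405304
lotion [0.6   0.473 0.006] 0.004968584856302797
pacA [ 0.349 -0.432 -0.008] 0.00040041390459413296
pacB [0.357 0.433 0.012] 0.0011709172107479582
scene bar [array([ 0.354, -0.029]), array([0.343, 0.01 ]), array([0.683, 0.036]), array([0.69 , 0.003])]
side bar [array([0.343, 0.009]), array([0.678, 0.039]), array([ 0.674, -0.01 ]), array([ 0.344, -0.037])]
cam in tool [ 0.073 -0.001  0.02 ] [-0.273  0.009  0.962] K [[315.624   0.    317.016]
 [  0.    315.624 198.976]
 [  0.      0.      1.   ]]
```

jog_arm --series '[-0.02,-0.012,0,-2,-0.06,-0.034,0,-6,-0.1,-0.057,0,-10,-0.14,-0.08,0,-14,-0.18,-0.102,0,-18,-0.22,-0.124,0,-22,-0.26,-0.147,0,-26,-0.3,-0.17,0,-29,-0.34,-0.192,0,-32,-0.38,-0.215,0,-35,-0.4155,-0.2346,0,-38,-0.4155,-0.2346,0,-38]' --gripper 1

```text
t: 3.45
ee_pos: [0.5325, 0.2069, 0.4049]
ee_rot: [[-0.96, -0.279, 0.002], [-0.279, 0.96, -0.0], [-0.001, -0.001, -1.0]]
force: [-0.6, 0.5, 1.2]
grip_width: 0.002
grip_force: 0.0
```

Run:
```python
from h import *
np.set_printoptions(precision=3,suppress=True)
s=read_state();cal=calibration('wrist');snap('wrist','w1');print(s['t'],s['ee_pos'],s['ee_rot'],s['force'])
for n in ['pod1_mid','dock','lift1']:
    for d in trace(n,'wrist'):print(n,d['extent'],d['p'])
for d in landmark_of('pod1_mid','wrist')+landmark_of('dock','wrist'):print(d['position'],d['p'],onz(cal,d['position'],.044),onz(cal,d['position'],0))
```

```text
3.45 [0.532 0.207 0.405] [[-0.96  -0.279  0.002]
 [-0.279  0.96  -0.   ]
 [-0.001 -0.001 -1.   ]] [-0.601  0.546  1.228]
dock [257.5, 88.0, 442.3, 261.8] 0.6
lift1 [362.8, 111.3, 406.1, 163.2] 0.84
lift1 [355.7, 194.4, 397.0, 228.0] 0.73
[342.1, 166.9] 0.56 [0.511 0.227 0.044] [0.518 0.233 0.   ]
```

View pics/w1.png

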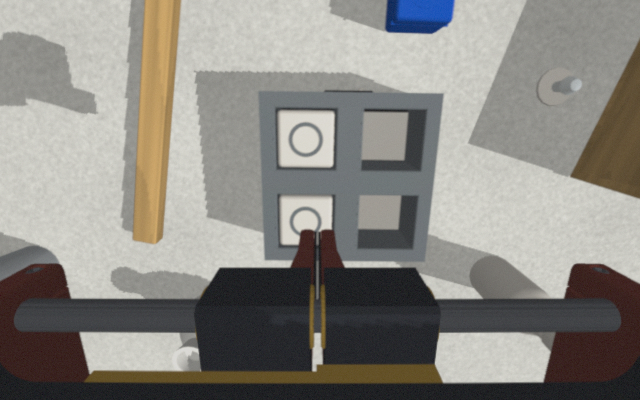

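The wrist view shows two white pods in their wells, at (305,139) and (306,220). The right-hand wells are empty, the bar is at the left, and the blue cube is at the top.

Run:
```python
from h import *
np.set_printoptions(precision=4,suppress=True)
cal=calibration('wrist')
P={k:onz(cal,p,.07)[:2] for k,p in dict(tl=(260.5,93.5),tr=(442,94.5),br=(427,261.5),bl=(265.5,258.5),podA=(305.5,139.3),podB=(306.3,220)).items()}
print(P, np.mean([P[k] for k in('tl','tr','br','bl')],0))
for a,b in(('tl','bl'),('tr','br'),('podA','podB'),('tl','tr'),('bl','br')):
    d=P[b]-P[a];print(a,b,np.hypot(*d),np.degrees(np.arctan2(d[1],d[0])))
s=read_state();R=np.array(s['ee_rot'])
for k in('podA','podB'):print(k,R.T@(np.append(P[k],.252)-s['ee_pos']))
# predicted dock outline
for ang,c in((17.,(.524,.233)),):
    pass
```

```text
{'tl': array([0.4583, 0.133 ]), 'tr': array([0.4105, 0.2984]), 'br': array([0.577 , 0.3495]), 'bl': array([0.6234, 0.1788]), 'podA': array([0.4875, 0.1856]), 'podB': array([0.568 , 0.2094])} [0.5173 0.2399]
tl bl 0.17131135426995764 15.484565740720535
tr br 0.17418421315604252 17.075894513606713
podA podB 0.08390650004733187 16.422951388623776
tl tr 0.17214292929668182 106.14932522403333
bl br 0.17697034754210694 105.22281131558536
podA [ 0.0472 -0.0127  0.1527]
podB [-0.0367 -0.0128  0.1526]
```

jog_arm --series '[0.02,-0.006,0.02,0,0.046,-0.0125,0.05,0,0.046,-0.0125,0.09,0,0.046,-0.0125,0.125,0,0.046,-0.0125,0.14,0,0.046,-0.0125,0.145,0,0.046,-0.0125,0.15,0,0.046,-0.0125,0.153,0,0.046,-0.0125,0.156,0,0.046,-0.0125,0.156,0]'

```text
t: 4.75
ee_pos: [0.4896, 0.1855, 0.2494]
ee_rot: [[-0.959, -0.282, 0.001], [-0.282, 0.959, 0.001], [-0.001, 0.0, -1.0]]
force: [-1.5, 2.3, 3.6]
grip_width: 0.006
grip_force: 1.8
```

jog_arm --series '[0,0,0.003,0,0,0,0.005,0,0,0,0.0065,0,0,0,0.0065,0,0,0,0.0065,0]'

```text
t: 5.25
ee_pos: [0.4896, 0.1855, 0.2433]
ee_rot: [[-0.959, -0.282, 0.001], [-0.282, 0.959, 0.001], [-0.001, 0.001, -1.0]]
force: [-4.3, 2.6, 8.6]
grip_width: 0.002
grip_force: 4.1
```

jog_arm --series '[0,0,0.001,0,0,0,0.0015,0,0,0,0.0015,0,0,0,-0.005,0,0,0,-0.03,0,0,0,-0.06,0,-0.02,0,-0.1,0,-0.02,0,-0.14,0,-0.02,0,-0.14,0]'

```text
t: 6.15
ee_pos: [0.5105, 0.1913, 0.388]
ee_rot: [[-0.959, -0.282, 0.01], [-0.282, 0.959, 0.003], [-0.011, 0.0, -1.0]]
force: [0.7, -0.0, -1.1]
grip_width: 0.004
grip_force: 0.0
```

Run:
```python
from h import *
np.set_printoptions(precision=4,suppress=True)
s=read_state();cal=calibration('wrist');im=snap('wrist');a=im[60:300,200:480];b=snap('side')[100:200,220:360]
o=np.vstack([cv2.resize(a,(560,480)),cv2.resize(b,(560,110*0+120))]) if 0 else cv2.resize(a,(560,480))
cv2.imwrite('pics/w2.png',o[:,:,::-1]);print(s['ee_pos'])
```

```text
[0.5105 0.1913 0.388 ]
```

View pics/w2.png

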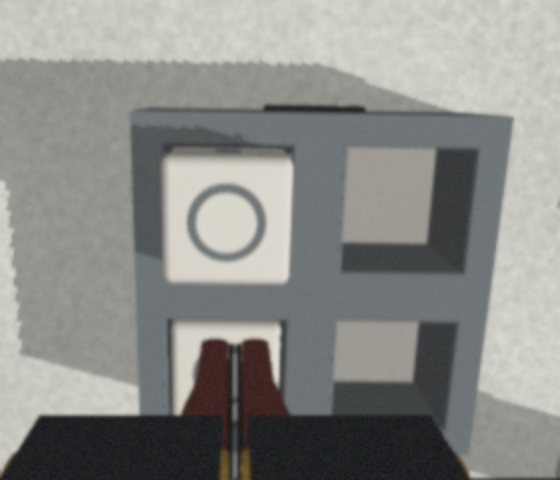

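Pod A has sprung up: its ring is at crop (226,221), full-picture (313,170.5).

Run:
```python
from h import *
np.set_printoptions(precision=4,suppress=True)
s=read_state();cal=calibration('wrist');R=np.array(s['ee_rot'])
print(s['ee_pos'],onz(cal,(313,170.5),.106))
```

```text
[0.5086 0.1907 0.3833] [0.4851 0.1789 0.106 ]
```

jog_arm --series '[0.01,-0.001,0,0,0.022,-0.0016,0,0,0.022,-0.0016,0.02,0,0.022,-0.0016,0.045,0,0.022,-0.0016,0.08,0,0.022,-0.0016,0.11,0,0.022,-0.0016,0.124,0,0.022,-0.0016,0.128,0,0.022,-0.0016,0.128,0,0.022,-0.0016,0.128,0]' --gripper -1

```text
t: 7.25
ee_pos: [0.4877, 0.183, 0.2545]
ee_rot: [[-0.959, -0.283, -0.0], [-0.283, 0.959, -0.0], [0.0, -0.0, -1.0]]
force: [0.8, -0.2, -1.1]
grip_width: 0.877
grip_force: 0.0
```

jog_arm --series '[0,0,0,0,0,0,0,0,0,0,0,0,0,0,0,0,0,0,0,0,0,0,0,0,0,0,0,0,0,0,0,0]' --gripper 1

```text
t: 8.05
ee_pos: [0.4881, 0.183, 0.2543]
ee_rot: [[-0.959, -0.283, 0.0], [-0.283, 0.959, -0.0], [-0.0, -0.0, -1.0]]
force: [1.2, -1.9, 2.2]
grip_width: 0.636
grip_force: 30.0
```

jog_arm --series '[0,0,-0.01,0,0,0,-0.04,0,0,0,-0.08,0,0,0,-0.12,0,0,0,-0.12,0,0,0,-0.12,0]'

```text
t: 8.65
ee_pos: [0.4877, 0.1831, 0.3751]
ee_rot: [[-0.959, -0.283, 0.002], [-0.283, 0.959, 0.001], [-0.002, 0.0, -1.0]]
force: [-0.5, 0.2, -1.0]
grip_width: 0.637
grip_force: 30.0
```

Run:
```python
from h import *
np.set_printoptions(precision=4,suppress=True)
a=snap('scene')
for n in('rest1','tray','bar_mid'):print('scene',n,[(np.round(d['position'],1),d['p']) for d in landmark_of(n,'scene')])
b=snap('side')
for n in('rest1','tray','bar_mid'):print('side',n,[(np.round(d['position'],1),d['p']) for d in landmark_of(n,'side')])
A=cv2.resize(a[140:260,220:290],None,fx=5,fy=5,interpolation=cv2.INTER_CUBIC)
B=cv2.resize(b[240:315,250:390],None,fx=3.2,fy=3.2,interpolation=cv2.INTER_CUBIC)
o=np.zeros((600,800,3),np.uint8);o[:600,:350]=A;o[:240,350:350+448]=B
cv2.imwrite('pics/c3.png',o[:,:,::-1])
```

```text
scene rest1 [(array([250.7, 228.7]), 0.95), (array([248.9, 153. ]), 0.65)]
scene tray [(array([254. , 200.5]), 0.76)]
scene bar_mid [(array([339.4, 192.4]), 0.81)]
side rest1 [(array([269.2, 282.6]), 0.98), (array([368.5, 264.7]), 0.72)]
side tray [(array([321.3, 283.6]), 0.64), (array([239.3, 129.5]), 0.21)]
side bar_mid [(array([305.8, 206.7]), 0.61)]
```

View pics/c3.png

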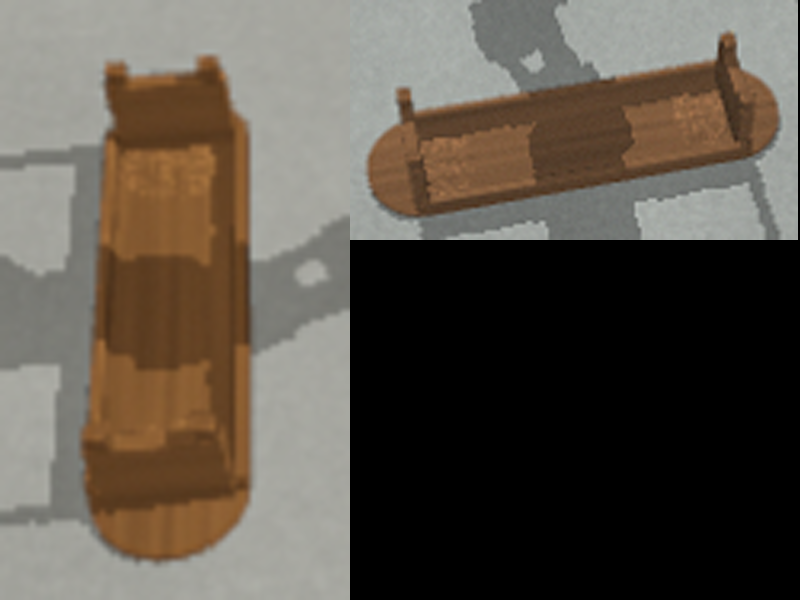

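```bash
cat > fit.py <<'E'
from h import *
from scipy.optimize import least_squares
np.set_printoptions(precision=4,suppress=True)
cs,cd=calibration('scene'),calibration('side')
sc=lambda u,v:(220+u/5,140+v/5); sd=lambda u,v:(250+(u-350)/3.2,240+v/3.2)
c=.0315
# tray frame x away from base, y left
obs=[(cs,(-.143,-c,.077),sc(117,66)),(cs,(-.143,c,.077),sc(208,60)),(cs,(.143,-c,.077),sc(94,432)),(cs,(.143,c,.077),sc(205,410)),
(cd,(-.143,c,.077),sd(404,92)),(cd,(-.143,-c,.077),sd(417,153)),(cd,(.143,c,.077),sd(729,38)),(cd,(.143,-c,.077),sd(744,99)),
(cs,(.143,0,.064),(250.7,228.7)),(cs,(-.143,0,.064),(250.7,154.5)),(cd,(-.143,0,.064),(269.2,282.6-2)),(cd,(.143,0,.064),(368.5+2,264.7))]
def res(p,f=False):
    th=p[2];R=np.array([[np.cos(th),-np.sin(th)],[np.sin(th),np.cos(th)]]);r=[]
    for cal,q,o in obs:
        w=np.append(R@np.array(q[:2])+p[:2],q[2]);r.append(proj(cal,w)[0]-o)
    return np.array(r) if f else np.ravel(r)
s=least_squares(res,[.49,-.25,-.09],loss='soft_l1');print(s.x,np.degrees(s.x[2]));print(res(s.x,True))
E
python3 fit.py
```

```text
[ 0.489  -0.2599 -0.0589] -3.3730846304784783
[[-1.0035 -0.0043]
 [ 0.208  -0.2589]
 [-0.698  -0.4343]
 [-0.2743  2.0334]
 [-0.0963 -0.117 ]
 [-0.8896  0.5508]
 [-0.1278 -0.4698]
 [ 1.0925 -0.7711]
 [-0.449  -1.1456]
 [ 2.1014  0.7815]
 [-0.4326  0.2623]
 [ 0.3479 -1.4702]]
```

jog_arm --series '[0.003,-0.015,-0.005,1,0.01,-0.05,-0.01,2,0.018,-0.09,-0.02,4,0.027,-0.135,-0.02,6,0.036,-0.18,-0.02,8,0.045,-0.225,-0.02,10,0.054,-0.27,-0.02,12,0.063,-0.315,-0.02,14,0.072,-0.36,-0.02,16,0.08,-0.4,-0.02,18,0.084,-0.425,-0.02,19,0.085,-0.4367,-0.02,19.8]'

```text
t: 10.25
ee_pos: [0.5291, -0.2629, 0.3943]
ee_rot: [[-0.998, 0.063, 0.0], [0.063, 0.998, -0.0], [-0.0, -0.0, -1.0]]
force: [-0.2, 0.0, -0.2]
grip_width: 0.636
grip_force: 30.0
```

jog_arm --series '[0,0,0,0,0,0,0,0]'

```text
t: 10.45
ee_pos: [0.5294, -0.2593, 0.394]
ee_rot: [[-0.998, 0.059, -0.001], [0.059, 0.998, 0.001], [0.001, 0.001, -1.0]]
force: [-0.1, -0.1, -1.3]
grip_width: 0.635
grip_force: 30.0
```

Run:
```python
from h import *
np.set_printoptions(precision=4,suppress=True)
s=read_state();cal=calibration('wrist');im=snap('wrist');print(s['t'],s['ee_pos'],s['ee_rot'],s['grip_width'])
th=np.radians(-3.4);R=np.array([[np.cos(th),-np.sin(th)],[np.sin(th),np.cos(th)]]);o=np.array([.489,-.26])
for q in [(-.143,-.0315,.077),(-.143,.0315,.077),(-.137,-.04,.005),(-.137,.04,.005),(0,-.04,.02),(0,.04,.02),(-.1,.04,.02),(-.1,-.04,.02)]:
    p=proj(cal,np.append(R@q[:2]+o,q[2]))[0];print(q,p);cv2.circle(im,tuple(int(round(v)) for v in p),2,(0,255,0),-1)
cv2.imwrite('pics/w4.png',im[:,:,::-1])
```

```text
10.45 [ 0.5294 -0.2593  0.394 ] [[-0.9983  0.059  -0.0007]
 [ 0.059   0.9983  0.0007]
 [ 0.0008  0.0007 -1.    ]] 0.6351687346040019
(-0.143, -0.0315, 0.077) [276.0465 -27.7372]
(-0.143, 0.0315, 0.077) [353.1665 -27.836 ]
(-0.137, -0.04, 0.005) [276.6948   8.0682]
(-0.137, 0.04, 0.005) [353.5212   7.9723]
(0, -0.04, 0.02) [279.2888 142.3166]
(0, 0.04, 0.02) [351.451  142.2293]
(-0.1, 0.04, 0.02) [354.1252  43.7353]
(-0.1, -0.04, 0.02) [276.1253  43.832 ]
```

View pics/w4.png

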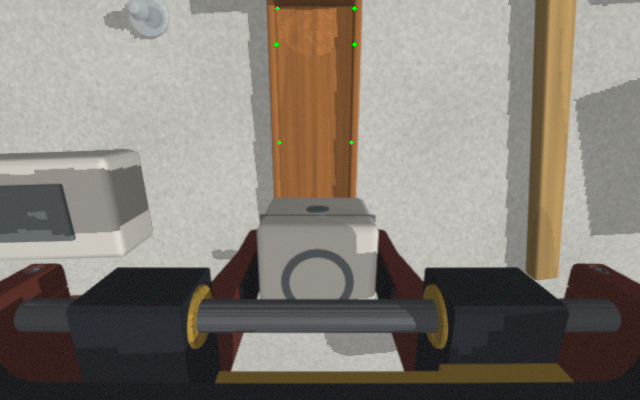

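The tray's predicted wall points land on the inner walls, columns 277 and 353. The pod hangs upright at (317,250), so I can lower it.

jog_arm --series '[0.02,0,0.01,0,0.06,-0.002,0.03,0,0.08,-0.003,0.06,0,0.08,-0.003,0.1,0,0.08,-0.003,0.14,0,0.08,-0.003,0.165,0,0.08,-0.003,0.18,0,0.08,-0.003,0.185,0,0.08,-0.003,0.187,0,0.08,-0.003,0.187,0,0.08,-0.003,0.187,0]'

```text
t: 11.6
ee_pos: [0.4502, -0.2575, 0.2081]
ee_rot: [[-0.998, 0.058, 0.001], [0.058, 0.998, -0.001], [-0.001, -0.001, -1.0]]
force: [-0.0, 1.8, 4.0]
grip_width: 0.632
grip_force: 30.0
```

jog_arm --series '[0,0,0,0,0,0,0,0,0,0,0,0,0,0,0,0,0,0,-0.02,0,0,0,-0.06,0,0,0,-0.1,0,0,0,-0.14,0,-0.04,0,-0.18,0,-0.08,0,-0.2,0,-0.08,0,-0.2,0,-0.08,0,-0.2,0]' --gripper -1

```text
t: 12.8
ee_pos: [0.5299, -0.2627, 0.4072]
ee_rot: [[-0.998, 0.058, 0.0], [0.058, 0.998, -0.0], [-0.0, -0.0, -1.0]]
force: [-0.6, 0.1, -0.0]
grip_width: 1.0
grip_force: 0.0
```

Run:
```python
from h import *
np.set_printoptions(precision=4,suppress=True)
s=read_state();cal=calibration('wrist');im=snap('wrist','w5');print(s['t'],s['ee_pos'],s['ee_rot'])
for n in('pod1_mid','bar_mid'):
  for d in landmark_of(n,'wrist'):
    z=.031 if n[0]=='p' else .011
    w=onz(cal,d['position'],z)[:2];th=np.radians(-3.4);R=np.array([[np.cos(th),-np.sin(th)],[np.sin(th),np.cos(th)]])
    print(n,d['position'],d['p'],w,'tray',R.T@(w-[.489,-.26]))
```

```text
12.8 [ 0.5299 -0.2627  0.4072] [[-0.9983  0.0583  0.0004]
 [ 0.0583  0.9983 -0.0003]
 [-0.0004 -0.0003 -1.    ]]
bar_mid [544.6, 149.3] 0.75 [0.5162 0.0079] tray [0.0113 0.2691]
bar_mid [317.9, 136.3] 0.17 [ 0.4853 -0.2607] tray [-0.0037 -0.0009]
```

View pics/w5.png

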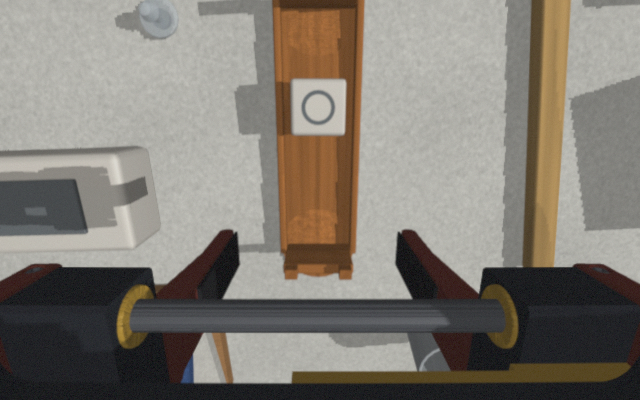

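The first pod sits in the tray, ring at (318,107), between the walls at columns 280–355. Next is pod B.

jog_arm --series '[0,0.015,0,-1,-0.001,0.05,0,-2,-0.002,0.095,0,-4,-0.004,0.14,0,-6,-0.005,0.185,0.01,-8,-0.006,0.23,0.02,-10,-0.008,0.275,0.04,-12,-0.009,0.32,0.06,-14,-0.01,0.365,0.08,-16,-0.011,0.41,0.1,-18,-0.012,0.45,0.11,-19,-0.012,0.4724,0.12,-19.6]' --gripper 1

```text
t: 14.15
ee_pos: [0.5681, 0.2111, 0.2858]
ee_rot: [[-0.959, -0.282, -0.002], [-0.282, 0.959, -0.0], [0.002, 0.0, -1.0]]
force: [-0.6, -0.3, -0.9]
grip_width: 0.007
grip_force: 0.0
```

jog_arm --series '[0,0,0,0,0,0,0.02,0,0,0,0.028,0,0,0,0.034,0,0,0,0.038,0,0,0,0.041,0,0,0,0.041,0]'

```text
t: 14.85
ee_pos: [0.5692, 0.2073, 0.2465]
ee_rot: [[-0.96, -0.278, -0.001], [-0.278, 0.96, -0.001], [0.001, -0.0, -1.0]]
force: [-3.0, -1.2, 3.4]
grip_width: 0.01
grip_force: 1.9
```

jog_arm --series '[0,0,0.0015,0,0,0,0.003,0,0,0,0.0045,0,0,0,0.005,0,0,0,0.005,0]'

```text
t: 15.35
ee_pos: [0.5693, 0.2074, 0.2432]
ee_rot: [[-0.96, -0.279, -0.001], [-0.279, 0.96, -0.0], [0.001, -0.0, -1.0]]
force: [-7.9, -3.3, 18.0]
grip_width: 0.003
grip_force: 9.2
```

jog_arm --series '[0,0,-0.005,0,0,0,-0.03,0,0,0,-0.06,0,-0.02,0,-0.1,0,-0.04,0,-0.14,0,-0.05,0,-0.145,0,-0.05,0,-0.145,0,-0.05,0,-0.145,0]' --gripper -1

```text
t: 16.15
ee_pos: [0.6168, 0.2215, 0.3848]
ee_rot: [[-0.96, -0.279, -0.002], [-0.279, 0.96, -0.001], [0.002, -0.0, -1.0]]
force: [-0.3, -0.1, -0.1]
grip_width: 0.694
grip_force: 0.0
```

Run:
```python
from h import *
np.set_printoptions(precision=4,suppress=True)
s=read_state();cal=calibration('wrist');im=snap('wrist','w6');print(s['t'],s['ee_pos'],s['ee_rot'])
for p in[(.4875,.183,.106),(.57,.208,.106),(.57,.208,.07)]:print(proj(cal,p))
```

```text
16.15 [0.6168 0.2215 0.3848] [[-0.9603 -0.2789 -0.0021]
 [-0.2789  0.9603 -0.0007]
 [ 0.0023 -0.0001 -1.    ]]
[[317.4545  26.7423]]
[[318.7953 144.1409]]
[[318.602  140.2319]]
```

View pics/w6.png

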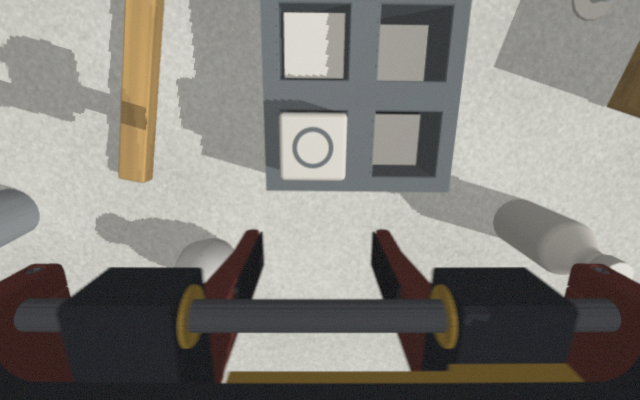

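Pod B has sprung up, with its top about 68 px wide and ring at (313,147). The well at (312,43) shows the raised lift plate.

jog_arm --series '[0.015,-0.002,0,0,0.0466,-0.0052,0.01,0,0.0466,-0.0052,0.04,0,0.0466,-0.0052,0.08,0,0.0466,-0.0052,0.11,0,0.0466,-0.0052,0.125,0,0.0466,-0.0052,0.13,0,0.0466,-0.0052,0.13,0]' --gripper -1

```text
t: 17.0
ee_pos: [0.574, 0.2039, 0.2556]
ee_rot: [[-0.96, -0.279, -0.001], [-0.279, 0.96, -0.0], [0.001, -0.0, -1.0]]
force: [-0.1, -0.4, 0.0]
grip_width: 0.997
grip_force: 0.0
```

jog_arm --series '[0,0,0,0,0,0,0,0,0,0,0,0,0,0,0,0,0,0,0,0,0,0,0,0,0,0,0,0,0,0,-0.01,0,0,0,-0.05,0,0,0,-0.09,0,0,0,-0.13,0,0,0,-0.13,0]' --gripper 1

```text
t: 18.2
ee_pos: [0.5756, 0.2044, 0.3926]
ee_rot: [[-0.96, -0.279, 0.009], [-0.279, 0.96, 0.003], [-0.01, 0.0, -1.0]]
force: [1.1, -0.8, -1.9]
grip_width: 0.635
grip_force: 30.0
```

jog_arm --series '[0.006,-0.015,-0.005,1,0.019,-0.05,-0.01,2,0.035,-0.09,-0.01,4,0.052,-0.135,-0.01,6,0.07,-0.18,-0.01,8,0.087,-0.225,-0.01,10,0.104,-0.27,-0.01,12,0.122,-0.315,-0.01,14,0.139,-0.36,-0.01,16,0.154,-0.4,-0.01,0.0,0.163,-0.425,-0.01,18,0.1684,-0.4363,-0.01,19.6]'

```text
t: 19.4
ee_pos: [0.5326, -0.265, 0.3945]
ee_rot: [[-0.998, 0.067, -0.003], [0.067, 0.998, 0.001], [0.003, 0.001, -1.0]]
force: [-0.1, 0.2, -0.9]
grip_width: 0.638
grip_force: 30.0
```

jog_arm --series '[0,0,0,0,0,0,0,0,0,0,0,0]'

```text
t: 19.7
ee_pos: [0.534, -0.2613, 0.3956]
ee_rot: [[-0.998, 0.057, -0.001], [0.057, 0.998, 0.001], [0.001, 0.001, -1.0]]
force: [0.2, 0.9, -0.8]
grip_width: 0.639
grip_force: 30.0
```

jog_arm --series '[0,-0.0015,0.02,0,0,-0.0015,0.06,0,0,-0.0015,0.1,0,0,-0.0015,0.14,0,0,-0.0015,0.165,0,0,-0.0015,0.18,0,0,-0.0015,0.185,0,0,-0.0015,0.187,0,0,-0.0015,0.187,0,0,-0.0015,0.187,0]'

```text
t: 20.7
ee_pos: [0.5347, -0.2637, 0.2105]
ee_rot: [[-0.998, 0.059, 0.002], [0.059, 0.998, -0.001], [-0.002, -0.001, -1.0]]
force: [-0.1, -0.4, -0.6]
grip_width: 0.634
grip_force: 30.0
```

jog_arm --series '[0,0,0.0015,0,0,0,0.003,0,0,0,0.003,0]'

```text
t: 21.0
ee_pos: [0.5349, -0.2638, 0.2079]
ee_rot: [[-0.998, 0.059, 0.002], [0.059, 0.998, -0.001], [-0.002, -0.001, -1.0]]
force: [-0.5, 1.6, 9.4]
grip_width: 0.633
grip_force: 30.0
```

Contact with the floor, so release and rise.

jog_arm --series '[0,0,0,0,0,0,0,0,0,0,0,0,0,0,0,0,0,0,-0.02,0,0,0,-0.06,0,0,0,-0.1,0,0,0,-0.14,0,-0.04,0,-0.18,0,-0.08,0,-0.2,0,-0.08,0,-0.2,0,-0.08,0,-0.2,0]' --gripper -1

```text
t: 22.2
ee_pos: [0.6144, -0.268, 0.4061]
ee_rot: [[-0.998, 0.058, 0.0], [0.058, 0.998, -0.0], [-0.0, -0.0, -1.0]]
force: [-0.3, 0.3, -0.3]
grip_width: 0.999
grip_force: 0.0
```

Run:
```python
from h import *
np.set_printoptions(precision=4,suppress=True)
s=read_state();cal=calibration('wrist');im=snap('wrist','w7');print(s['t'],s['ee_pos'],s['ee_rot'])
th=np.radians(-3.4);R=np.array([[np.cos(th),-np.sin(th)],[np.sin(th),np.cos(th)]]);
for q in[(-.143,-.0315,.077),(-.143,.0315,.077),(.143,-.0315,.077),(.143,.0315,.077),(-.04,0,.057),(.045,0,.057)]:print(q,proj(cal,np.append(R@q[:2]+[.489,-.26],q[2])))
for d in trace('bar','wrist')[:1]:
    m=d['region'].astype(np.uint8);print(d['p'],d['extent'])
    c=cv2.boxPoints(cv2.minAreaRect(np.argwhere(m)[:,::-1].astype(np.float32)));print([onz(cal,p,.022)[:2] for p in c])
for c in('scene','side'):
    snap(c);cc=calibration(c);t=trace('bar',c);print(c,[x['p'] for x in t])
    m=t[0]['region'].astype(np.uint8);cn=cv2.boxPoints(cv2.minAreaRect(np.argwhere(m)[:,::-1].astype(np.float32)));print([onz(cc,p,.011)[:2] for p in cn])
```

```text
22.2 [ 0.6144 -0.268   0.4061] [[-0.9983  0.0583  0.0003]
 [ 0.0583  0.9983 -0.0002]
 [-0.0003 -0.0002 -1.    ]]
(-0.143, -0.0315, 0.077) [[ 279.5349 -145.8914]]
(-0.143, 0.0315, 0.077) [[ 359.7215 -145.9509]]
(0.143, -0.0315, 0.077) [[288.2718 203.2905]]
(0.143, 0.0315, 0.077) [[350.0318 203.2732]]
(-0.04, 0, 0.057) [[319.2859   8.0269]]
(0.045, 0, 0.057) [[319.1643 103.4268]]
0.79 [525.1, 1.8, 571.6, 233.5]
[array([ 0.6988, -0.0225]), array([ 0.4423, -0.0388]), array([0.4463, 0.0035]), array([0.7046, 0.0288])]
scene [0.97]
[array([ 0.3711, -0.0408]), array([ 0.3602, -0.0007]), array([0.7025, 0.027 ]), array([ 0.7095, -0.0069])]
side [0.82]
[array([0.3707, 0.0105]), array([0.6822, 0.0353]), array([ 0.6768, -0.0186]), array([ 0.3717, -0.0408])]
```

View pics/w7.png

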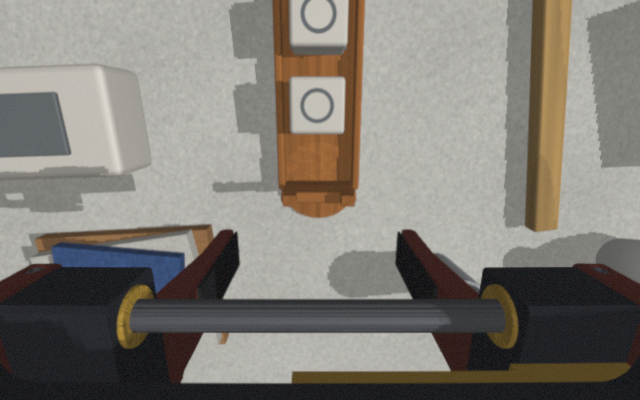

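Both pods are in the tray, rings at (318,13) and (317,105). The bar at (550,110) has shifted about 2 cm since the start, so I'll measure it again from above.

jog_arm --series '[0.005,0.015,-0.01,-0.5,0.015,0.05,-0.02,-2,0.028,0.09,-0.04,-3,0.04,0.13,-0.06,-4,0.05,0.17,-0.08,-6,0.06,0.21,-0.09,-7,0.068,0.245,-0.09,-8,0.07,0.26,-0.09,-8.3,0.07,0.26,-0.09,-8.3,0.07,0.26,-0.09,-8.3,0.07,0.26,-0.09,-8.3]' --gripper -0.3

```text
t: 23.6
ee_pos: [0.5597, -0.0056, 0.4959]
ee_rot: [[-0.996, -0.084, -0.0], [-0.084, 0.996, -0.0], [0.0, -0.0, -1.0]]
force: [-0.5, 0.7, -0.1]
grip_width: 0.654
grip_force: 0.0
```

Run:
```python
from h import *
np.set_printoptions(precision=4,suppress=True)
s=read_state();cal=calibration('wrist');im=snap('wrist','w8');print(s['t'],s['ee_pos'],s['ee_rot'])
for d in trace('bar','wrist')[:2]:
    m=d['region'].astype(np.uint8);print(d['p'],d['extent'])
    c=cv2.boxPoints(cv2.minAreaRect(np.argwhere(m)[:,::-1].astype(np.float32)));print(c,[onz(cal,p,.022)[:2] for p in c])
```

```text
23.6 [ 0.5597 -0.0056  0.4959] [[-0.9964 -0.0844 -0.0004]
 [-0.0844  0.9964 -0.0003]
 [ 0.0004 -0.0003 -1.    ]]
0.89 [310.4, 20.7, 335.7, 251.0]
[[311.  21.]
 [333.  21.]
 [333. 252.]
 [311. 252.]] [array([ 0.3751, -0.0306]), array([ 0.3727, -0.0022]), array([0.6964, 0.0291]), array([ 0.6993, -0.0052])]
```

View pics/w8.png

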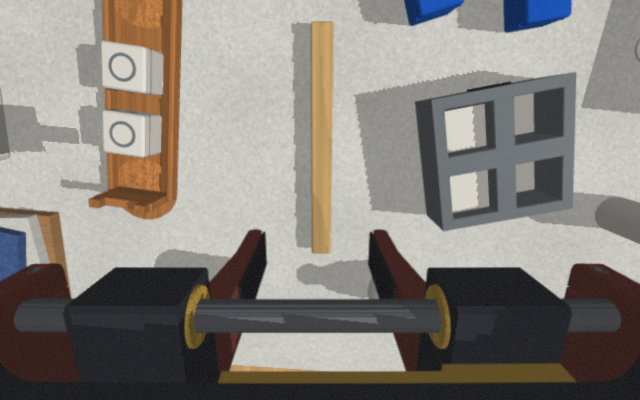

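The wrist view shows the bar from (322,21) to (321,252), aligned with the tool.

jog_arm --series '[0.005,0.001,0.02,0,0.015,0.003,0.06,0,0.0233,0.0056,0.1,0,0.0233,0.0056,0.14,0,0.0233,0.0056,0.18,0,0.0233,0.0056,0.22,0,0.0233,0.0056,0.26,0,0.0233,0.0056,0.285,0,0.0233,0.0056,0.3,0,0.0233,0.0056,0.307,0,0.0233,0.0056,0.3095,0,0.0233,0.0056,0.3095,0]' --gripper -0.3

```text
t: 24.9
ee_pos: [0.5364, -0.0012, 0.1874]
ee_rot: [[-0.996, -0.085, 0.001], [-0.085, 0.996, -0.0], [-0.001, -0.0, -1.0]]
force: [0.5, -0.8, -0.2]
grip_width: 0.65
grip_force: 0.0
```

jog_arm --series '[0,0,0,0,0,0,0,0,0,0,0,0,0,0,0,0,0,0,0,0,0,0,0,0,0,0,0,0]' --gripper 1

```text
t: 25.6
ee_pos: [0.5361, -0.001, 0.1872]
ee_rot: [[-0.996, -0.086, 0.001], [-0.086, 0.996, -0.0], [-0.001, -0.0, -1.0]]
force: [-0.1, -0.2, 6.0]
grip_width: 0.336
grip_force: 30.0
```

jog_arm --series '[0,0,-0.01,0,0,0,-0.04,0,0,0,-0.08,0,0,0,-0.12,0,0,0,-0.15,0,0,0,-0.16,0,0,0,-0.16,0]'

```text
t: 26.3
ee_pos: [0.536, -0.001, 0.3479]
ee_rot: [[-0.996, -0.086, 0.003], [-0.086, 0.996, -0.0], [-0.003, -0.0, -1.0]]
force: [1.0, 0.5, -1.8]
grip_width: 0.337
grip_force: 30.0
```

jog_arm --series '[0.004,-0.015,0,0.5,0.012,-0.045,0,1.5,0.022,-0.08,0,3,0.032,-0.118,0,4,0.042,-0.155,0,5,0.052,-0.19,0,6,0.06,-0.222,0,7,0.066,-0.245,0,8,0.0691,-0.254,0,8.3,0.0691,-0.254,0,8.3,0.0691,-0.254,0,8.3]'

```text
t: 27.4
ee_pos: [0.4884, -0.2594, 0.3456]
ee_rot: [[-0.998, 0.059, -0.002], [0.059, 0.998, 0.001], [0.002, 0.001, -1.0]]
force: [-0.1, 0.6, -1.0]
grip_width: 0.341
grip_force: 30.0
```

Run:
```python
from h import *
np.set_printoptions(precision=4,suppress=True)
s=read_state();cal=calibration('wrist');im=snap('wrist');print(s['t'],s['ee_pos'],s['ee_rot'],s['grip_width'])
a=snap('scene');b=snap('side')
cs,cd=calibration('scene'),calibration('side')
o=np.zeros((600,800,3),np.uint8);o[:240,:640]=im[:240];o[240:600,:330]=cv2.resize(a[130:250,210:320],None,fx=3,fy=3);o[240:600,340:800]=cv2.resize(b[180:360,200:430],None,fx=2,fy=2)
cv2.imwrite('pics/c9.png',o[:,:,::-1])
for q in[(-.143,-.0315,.077),(-.143,.0315,.077)]:
    th=np.radians(-3.4);R=np.array([[np.cos(th),-np.sin(th)],[np.sin(th),np.cos(th)]]);print(proj(cal,np.append(R@q[:2]+[.489,-.26],q[2])))
```

```text
27.4 [ 0.4884 -0.2594  0.3456] [[-0.9982  0.0591 -0.0019]
 [ 0.0591  0.9982  0.0013]
 [ 0.0019  0.0012 -1.    ]] 0.34098919767706304
[[272.9137  10.4678]]
[[362.5214  10.3707]]
```

View pics/c9.png

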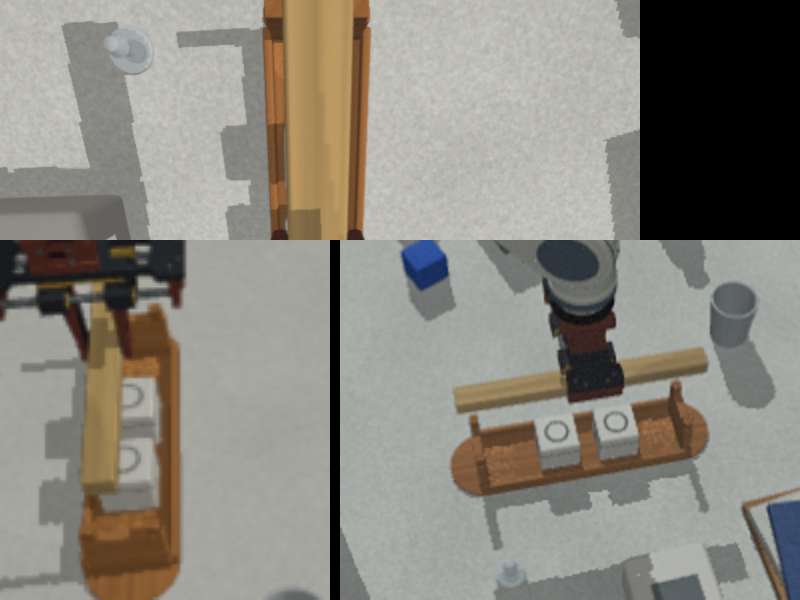

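The bar is held level over the tray, centred at column 319 between the outer walls at 264 and 370. Next I lower it.

jog_arm --series '[0,-0.001,0.015,0,0,-0.001,0.04,0,0,-0.001,0.06,0,0,-0.001,0.075,0,0,-0.001,0.085,0,0,-0.001,0.09,0,0,-0.001,0.092,0,0,-0.001,0.092,0,0,-0.001,0.092,0]'

```text
t: 28.45
ee_pos: [0.489, -0.2611, 0.2553]
ee_rot: [[-0.998, 0.059, 0.001], [0.059, 0.998, -0.001], [-0.001, -0.001, -1.0]]
force: [0.0, -0.7, -1.5]
grip_width: 0.334
grip_force: 30.0
```

jog_arm --series '[0,0,0.0015,0,0,0,0.003,0,0,0,0.004,0,0,0,0.004,0]'

```text
t: 28.85
ee_pos: [0.4887, -0.261, 0.2512]
ee_rot: [[-0.998, 0.059, 0.0], [0.059, 0.998, -0.0], [-0.0, -0.0, -1.0]]
force: [-2.2, 1.5, 4.4]
grip_width: 0.343
grip_force: 30.0
```

jog_arm --series '[0,0,0,0,0,0,0,0,0,0,0,0,0,0,0,0,0,0,-0.02,0,0,0,-0.05,0,0,0,-0.09,0,0,0,-0.13,0,-0.02,0.02,-0.17,0,-0.04,0.06,-0.2,0,-0.05,0.09,-0.2,0,-0.05,0.09,-0.2,0]' --gripper -0.3

```text
t: 30.05
ee_pos: [0.5452, -0.1713, 0.4521]
ee_rot: [[-0.998, 0.056, 0.003], [0.056, 0.998, -0.0], [-0.003, 0.0, -1.0]]
force: [-0.9, -0.6, 0.6]
grip_width: 0.654
grip_force: 0.0
```

Run:
```python
from h import *
np.set_printoptions(precision=4,suppress=True)
s=read_state();cal=calibration('wrist');im=snap('wrist');print(s['t'],s['ee_pos'],s['force'])
lw=landmark_of('bar_mid','wrist')[:1]
a=snap('scene');la=landmark_of('bar_mid','scene')[:2];b=snap('side');lb=landmark_of('bar_mid','side')[:2]
print(la,lb,lw)
rs=[ray(calibration(c),l[0]['position']) for c,l in(('scene',la),('side',lb),('wrist',lw)) if l]
th=np.radians(-3.4);R=np.array([[np.cos(th),-np.sin(th)],[np.sin(th),np.cos(th)]])
x,e=tri(rs);print(x,e,'tray',R.T@(x[:2]-[.489,-.26]))
o=np.zeros((600,800,3),np.uint8);o[:240,:640]=im[:240];o[240:600,:330]=cv2.resize(a[130:250,210:320],None,fx=3,fy=3);o[240:600,340:800]=cv2.resize(b[225:315,230:400],(460,360))[:,:460]
cv2.imwrite('pics/c10.png',o[:,:,::-1])
```

```text
30.05 [ 0.5452 -0.1713  0.4521] [-0.8647 -0.5904  0.6148]
[{'position': [251.4, 186.9], 'p': 0.55}] [{'position': [322.7, 270.1], 'p': 0.84}, {'position': [372.1, 383.8], 'p': 0.3}] [{'position': [234.8, 135.6], 'p': 0.94}]
[ 0.4922 -0.2618  0.0761] [0.003088624791299862, 0.0025841121861547673, 0.003056485639204871] tray [ 0.0033 -0.0016]
```

View pics/c10.png

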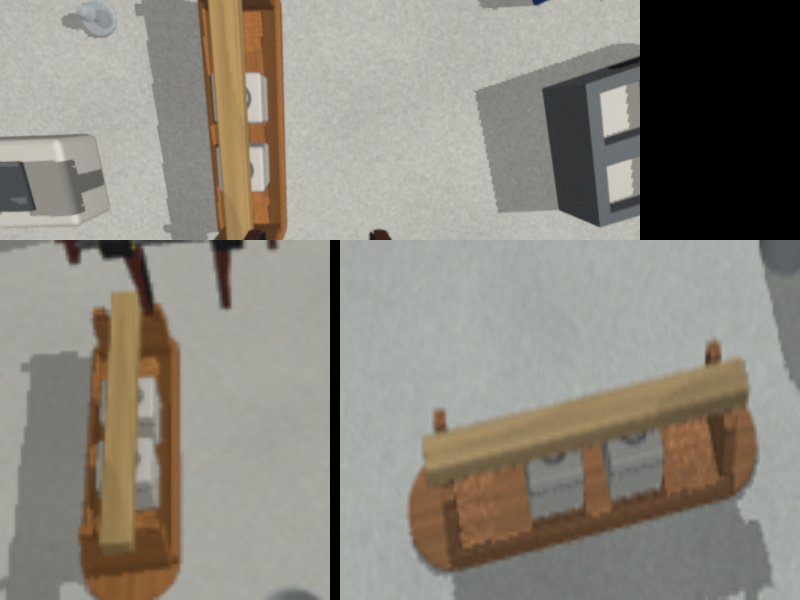

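Run:
```python
from h import *
np.set_printoptions(precision=1,suppress=True)
th=np.radians(-3.4);R=np.array([[np.cos(th),-np.sin(th)],[np.sin(th),np.cos(th)]])
for c in('scene','side'):
    im=snap(c);m=trace('bar',c)[0]['region'];cal=calibration(c)
    h=lambda P:cv2.convexHull(P.astype(np.float32)).reshape(-1,2)
    r=np.argwhere(m)[:,::-1]
    for zb in(.064,.077):
        q=np.array([(x,y,z) for x in(-.165,.165) for y in(-.015,.015) for z in(zb,zb+.022)])
        w=np.c_[q[:,:2]@R.T+[.489,-.26],q[:,2]];P=h(proj(cal,w))
        k=np.zeros((400,640),np.uint8);cv2.fillConvexPoly(k,P.astype(int),1);k=k>0
        pk=np.argwhere(k)[:,::-1]
        print(c,zb,'IoU',round((k&m).sum()/(k|m).sum(),3),'model ext',pk.min(0),pk.max(0),pk.mean(0),'seen',r.min(0),r.max(0),r.mean(0))
        print(cv2.minAreaRect(pk.astype(np.float32)),cv2.minAreaRect(r.astype(np.float32)))
```

```text
scene 0.064 IoU 0.841 model ext [243 145] [257 234] [250.4 190.8] seen [243 147] [256 234] [249.7 193.1]
((250.76019287109375, 189.53619384765625), (12.604763984680176, 89.47003936767578), 2.7263107299804688) ((249.55224609375, 190.53759765625), (11.778204917907715, 87.26578521728516), 2.045408248901367)
scene 0.077 IoU 0.811 model ext [242 142] [256 232] [249.4 188.3] seen [243 147] [256 234] [249.7 193.1]
((249.76019287109375, 187.03619384765625), (12.652328491210938, 90.46891784667969), 2.726310968399048) ((249.55224609375, 190.53759765625), (11.778204917907715, 87.26578521728516), 2.045408248901367)
side 0.064 IoU 0.873 model ext [259 253] [380 286] [319.3 269.5] seen [261 255] [380 285] [319.6 269.7]
((319.47784423828125, 269.41900634765625), (14.120646476745605, 122.1561279296875), 80.3802719116211) ((320.5303649902344, 269.679443359375), (13.257651329040527, 120.1683349609375), 80.3947982788086)
side 0.077 IoU 0.625 model ext [258 250] [381 284] [318.8 266.9] seen [261 255] [380 285] [319.6 269.7]
((319.8243103027344, 266.9459533691406), (14.960306167602539, 123.62803649902344), 80.53767395019531) ((320.5303649902344, 269.679443359375), (13.257651329040527, 120.1683349609375), 80.3947982788086)
```

The bar matches the seated model in both views, in height, position and angle. The arm is clear of everything, so I'm handing in.

```bash
python3 -c "
from cell import *
print(close_job())"
```

```text
the job is handed in; nothing more can be done
None
```

I set both pods present (two of the four wells were empty) side by side on the tray floor, laid the bar centred in both end-rest notches, and handed the job in at about 30 s. My last camera checks put the bar within about 4 mm of the tray's middle and at the seated height; the hand-in call gave no verdict.

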